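Put the tall amplifier card away in the slant rack

ROBOT

A 6-joint arm with a two-finger parallel gripper is mounted at the origin on the work surface. World frame = base frame: x ahead of the robot, y to its left, z up, the work surface at z = 0. Lengths are in mm, angles in rad, forces in N, time in s.
With the tool pointing down it reaches from about 400 to 925 mm from the base axis. Payload 12.5 kg.
Tool frame: the origin (TCP) lies where the fingers leave the gripper's body, on its centre line; the fingertips stand 78 mm ahead of it and the grasp point (between the pads) lies 59 mm ahead of it (env.tip_extent is the distance from the TCP to the fingertips, in mm); z points along the fingers, y is the direction in which the jaws open and shut (so a half turn about z gives the same grasp; the last joint's range is limited). The gripper opens to 95 mm and grips with 3 to 60 N. Pads are 20 mm wide; open, the fingers measure 119 mm over their backs; the gripper's body (75 mm by 180 mm) begins 59 mm behind the grasp point.
Start: joints at [-1.364, 0.491, 1.559, -0, 1.092, -0.106], TCP at [192.349, -594.676, 292.261] pointing down, gripper open.
Joint ranges: [-3.1, 3.1], [-0.84, 2.19], [0.05, 2.79], [-1.13, 4.28], [0.06, 2.93], [-2.69, 2.69]. Speed limits (rad/s): [2.22, 2.22, 2.79, 3.14, 3.14, 3.14].

INTERFACE

Orientations are given as [roll, pitch, yaw] about the fixed x, y, z axes, in that order (R = Rz(yaw) Ry(pitch) Rx(roll)).
In Python, from cell import env gives the robot as it stands. The module is installed in compiled form; this text tells all that it offers.
- The arm moves only by the tool play_rows, never from a script. Its argument "targets" is a list of rows, each an object with "linear": the shift along the tool's x, y, z in mm, a list of three; "turn": the turn about the tool's z in rad. A call has 1 to 20 rows; each row is the pose to reach, as a shift and turn from the pose commanded when the call began, along the tool's axes at that moment; what a row does not reach only later rows make up. A row lasts 1/8 s, in which the tool goes at most 62.5 mm and 10.7 degrees, less where a joint would pass 70% of its speed; a pose out of reach is approached as far as the arm can. A call with a gripper value outside its range is refused whole. "hand" is the finger opening in mm, from 0 to 95.1, set as the call begins (left out, the last holds). The fingers move at their own pace and stop on an object; the grip force is fixed at half the most. Time passes only in rows, so rows that repeat a pose let the fingers close. It gives the time, the measured TCP pose, the force and the opening at its end, in the units of the state.
- env.state(): the state, without advancing time (a new reading comes with each control period).
- env.read_camera(name): name is "side" or "top" or "wrist"; returns (picture, depth): 480x640x3 uint8, red, green, blue; 480x640 float32, mm along the optical axis (not along the pixel's ray), 0 where there is no reading.
- env.camera_params(name): a dict with "fx", "fy", "cx", "cy" (pixels), "R" (3x3) and "t" (3): a world point X has camera coordinates R X + t. Camera axes: x right, y down, z forward; pixel columns grow to the right and rows downward; lengths in mm; the calibration is good to about 2 mm. The wrist camera is an equidistant fisheye: a pixel r from the principal point sees the ray r / f radians off the axis. A picture is of the moment at which its call begins: read the wrist's pose just before it. camera_params takes no time and is no camera call; for the wrist camera it gives the pose at the moment of the call.
- env.job_done(): hands the job in, once; it reports no verdict.
The state is a dict: "t": time; "joints": joint angles; "qvel": joint speeds; "tau": joint torques, N m; "eef_pos": TCP position; "tcp_rot": TCP orientation; "ft_force": force on the tool from outside, world axes, zero at the start; "moment": the same for the moment, N m; "opening": opening from 0.0 (shut) to 1.0 (fully open).
Only numpy, scipy, OpenCV 4.12 (cv2) and the standard library are available. Lean on these libraries where they do the work, as an engineer would, in place of code of your own. Each camera call takes 0.05 s, during which the arm holds its last target.

TASK

Take the tall circuit card with the grip rail out of the upright bench holder and put it in the empty slot of the slant rack, brass connector end down the slope, so that its lower edge lies on the sloping bed from end to end and the connector end rests right up against the stop bar. Keep hold of it until it is home, lowering and sliding it gently: do not drop it, and do not lean hard on the rack or the cards in it. Leave the other things on the bench where they are.

Things in the scene. Friction and masses are not known exactly. Their poses are not given: they have to be found in the camera images.
- card_grip (a point): Card to put away: upright green board 130 mm long, 90 tall, 4 thick, 0.14 to 0.24 kg, with an aluminium grip rail 60 mm long, 10 wide, 22 tall centred on its top edge. This point: the rail's centre, 101 mm above the card's lower edge. Axes: x along the card from brass connector end (heel, -65 mm) to front-plate end (toe, +65 mm), y across its thickness, z up. It starts upright in the holder's slot.
- card_heel (a point): Lower corner of that card at its brass connector end, mid-thickness: 65 mm towards -x and 101 mm below card_grip. Same axes. The front plate at the other end is aluminium, 20 mm wide (y), 3 thick, 90 tall. Two steel shield cans stand out to y = +9 mm, 55 to 77 mm above the lower edge; nothing else stands out by more than 5 mm.
- card_toe (a point): Lower corner of that card at its front-plate end, mid-thickness: 65 mm towards +x and 101 mm below card_grip. Same axes.
- card: The same card; origin at the middle of its lower edge, 101 mm below card_grip. Same axes.
- holder: Black upright bench holder, fixed: plate 150 x 64 x 10 mm with two pairs of pointed teeth (40 mm above the plate) that leave one 7 mm slot along its x axis, in which the card stands, on the plate. Origin at the centre of its underside.
- bed: Sloping bed of the slant rack: aluminium plate, hinged at its low end, clamped at a slope of 23 to 32 degrees. Origin on its upper face at the hinge, 45 mm above the table, midway across; x up the slope (to 190 mm), y across (84 mm either side), z square to the plate, upward. A card lying home has its x, y, z axes along these. The rack's base, 200 x 190 mm, is fixed.
- slot (a point): The empty slot: point on the bed's upper face on the slot's centre line, 100 mm up the slope from the hinge and at y = +28 mm on the bed; axes of the bed. The slot runs along x, 7 mm wide between pointed black teeth in two combs, at x = -40 to -20 mm and +20 to +40 mm from here; sides upright to 38 mm above the plate, points (funnel) to 48.5 mm.
- near_card (a point): Top of the neighbour card beside the slot, 28 mm off in -y. Another stands 28 mm off in +y, two more beyond. All four stay; they are like the card to put away but have no grip rail and reach at most 67 mm above the bed; front plates 20 mm wide. They stand against the stop bar. This point: on the comb nearer the hinge, 66 mm above the bed, not at the card's end. Axes of the bed.
- bar_range (a point): Stop bar (the ledge): aluminium, across the whole bed at its low end, 12 mm thick, 18 tall, clamped tight. Its up-slope face is set anywhere from 18 to 44 mm up the slope from the hinge and the setting is not reported: see it or feel for it. This point: on the bed at the empty slot, 44 mm up. Bed friction varies: a card left short of the bar may stick or slide. Axes of the bed.
- driver: Screwdriver, 170 mm long, lying on the table; a bystander.
- flange: Small steel flange stub, 54 mm across, 32 mm tall; origin under its centre; a bystander.
- jar: Amber glass jar, 52 mm across, 75 mm tall; origin under its centre; a bystander.
- beaker: Glass beaker, 68 mm across, 85 mm tall; origin under its centre; a bystander.

How it is judged (in metres and radians):
On the way:
1. the card is brought against the stop bar, in the empty slot, while still held (x of stop_c0 in the frame of card_heel between -0.009 and -0.003 m and z of card_heel in the frame of bed below 0.01 m and y of card_heel in the frame of bed between 0.021 and 0.035 m and contact force between the fingers and card above 0.3 N), for 0.1 s.
At the end, for the whole second after the job is handed in: The tall card stands in the empty slot (y = 28 +/- 5 mm on the bed at both ends), its lower edge on the bed within 2.5 mm at both ends, its connector end within 2 mm of the stop bar, at rest and let go (z of card_heel in the frame of bed between -0.003 and 0.0025 m and z of card_toe in the frame of bed between -0.003 and 0.0025 m and y of card_heel in the frame of bed between 0.023 and 0.033 m and y of card_toe in the frame of bed between 0.023 and 0.033 m and x of stop_c0 in the frame of card_heel above -0.008 m and linear speed of card below 0.01 m/s and contact force between the fingers and card below 0.05 N); the robot touches nothing.
It fails at once if the card is dropped (over 0.25 m/s while not held) (contact force between the fingers and card below 0.02 N and linear speed of card above 0.25 m/s).
It fails at once if the card is pressed on the rack or its cards with more than 50 N (contact force between card and bed above 50 N).
It fails at once if the robot itself presses on the rack or its cards with more than 15 N (contact force between any of the arm, the fingers and bed above 15 N).
It fails at once if another thing on the bench is moved by more than 25 mm (distance of any of driver, flange, jar, beaker from where it was at the start of the episode above 0.025 m).
It also fails if it takes over 54 s, if anything falls off the work surface, if the arm or the gripper's body presses on something with over 40 N, if the wrist force passes 120 N, or if a joint passes its speed limit or range.

## Working session

There is one attempt and no reset: what is moved stays moved. The work goes in short steps, Python scripts to look and compute and a tool call to move; the robot and the scene stay as the last step left them, time stands still between calls to the robot, and variables do not carry over. Pictures are saved under pics/ and viewed, and the job is handed in when it is done.

Besides the shell and the picture viewer there is one more tool, called after "Emit:" by a JSON object that holds its "method" and its "body", one argument or row to a line. play_rows: Moves the arm, as the interface text tells. Its arguments: {"type":"object","properties":{"targets":{"type":"array","items":{"type":"object","properties":{"linear":{"type":"array","items":{"type":"number"}},"turn":{"type":"number"}}}},"hand":{"type":"number"}},"required":["targets"]}

```bash
mkdir -p pics; python3 - <<'E'
from cell import env
import cv2,numpy as np
print(env.state())
for n in ["side","top","wrist"]:
    p=env.camera_params(n); print(n,{k:np.round(v,4).tolist() for k,v in p.items()})
    im,d=env.read_camera(n); cv2.imwrite(f"pics/{n}0.png",im[:,:,::-1]); np.savez(f"{n}0.npz",im=im,d=d,**p)
E
```

```text
{'t': 0.0, 'joints': array([-1.36359517e+00,  4.91552744e-01,  1.55943675e+00, -1.20757923e-06,
        1.09171698e+00, -1.05617340e-01]), 'qvel': array([ 8.69887907e-04, -1.18934020e-05,  1.79867491e-03, -3.40331798e-04,
        3.82034226e-04,  2.41163893e-04]), 'tau': array([ 1.56272476e-03, -6.12639999e+01, -2.58175635e+01,  6.93259388e-02,
        4.82237292e-02, -1.17465443e-04]), 'eef_pos': array([ 192.3172133 , -594.51112557,  291.67031466]), 'tcp_rot': array([-3.14048493e+00, -1.16354743e-04,  3.12818990e-01]), 'ft_force': array([ 0.21362082, -0.3332025 , -0.2693684 ]), 'moment': array([-0.07496663, -0.00626401, -0.01269754]), 'opening': 1.0036676989421358}
side {'fx': 518.4613, 'fy': 518.4613, 'cx': 313.1833, 'cy': 244.1028, 'R': [[-0.7086, -0.7056, 0.0001], [-0.4956, 0.4976, -0.7119], [0.5023, -0.5046, -0.7023]], 't': [400.7567, 347.9506, 898.9762]}
top {'fx': 598.6396, 'fy': 598.6396, 'cx': 312.1217, 'cy': 245.8505, 'R': [[-0.022, -0.9997, -0.0112], [-0.9842, 0.0236, -0.1755], [0.1757, 0.0072, -0.9844]], 't': [5.1359, 591.5089, 1300.902]}
wrist {'fx': 371.6483, 'fy': 371.6483, 'cx': 318.4024, 'cy': 244.5399, 'R': [[0.3082, -0.9513, -0.0009], [-0.9156, -0.2969, 0.271], [-0.2581, -0.0827, -0.9626]], 't': [-624.4732, -30.066, 391.0553]}
```

View pics/side0.png

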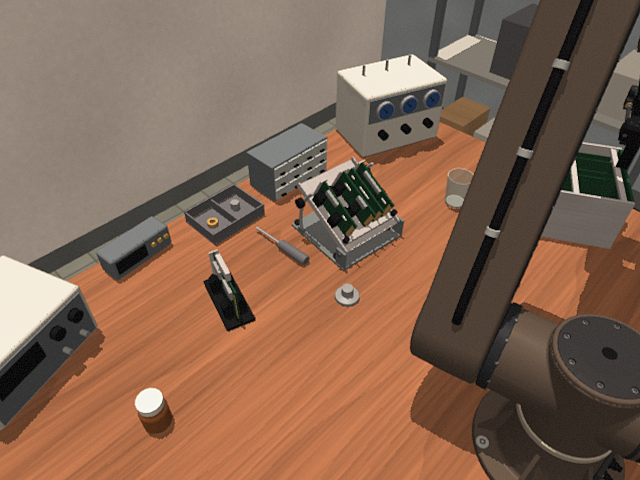

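View pics/top0.png

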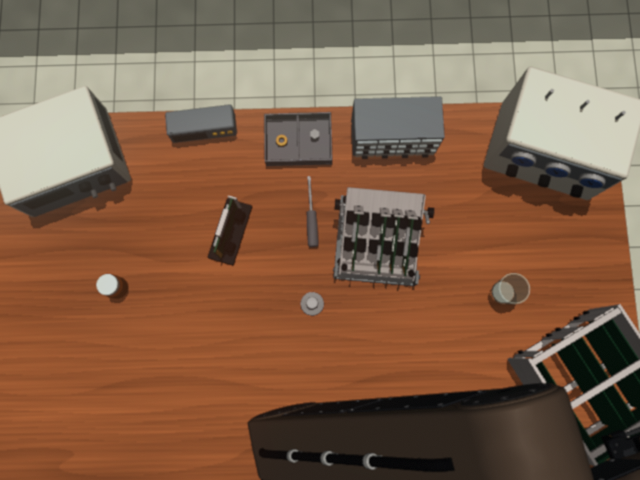

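View pics/wrist0.png

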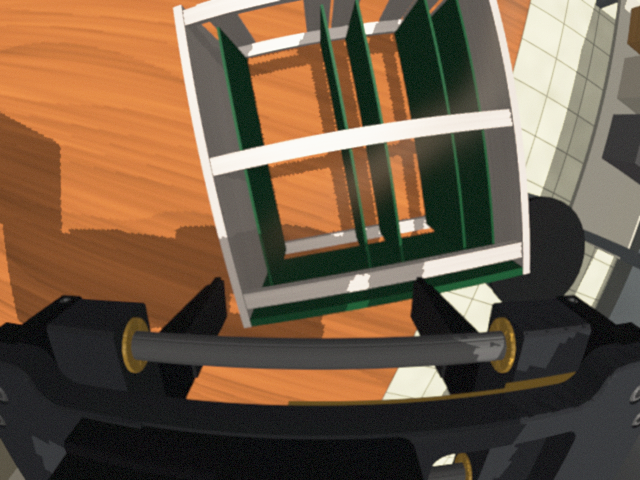

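```bash
cat > h.py <<'E'
import numpy as np,cv2
def load(n): return np.load(n)
def pts(f,wrist=False):
    d=f['d'].astype(float); v,u=np.mgrid[0:480,0:640]
    x=(u-f['cx'])/f['fx']; y=(v-f['cy'])/f['fy']
    if wrist:
        r=np.hypot(x,y)+1e-9; s=np.tan(np.minimum(r,1.5))/r; x=x*s;y=y*s
    C=np.stack([x*d,y*d,d],-1)
    P=(C-f['t'])@f['R']; P[d<=0]=np.nan; return P
E
python3 - <<'E'
from h import *
for n,(a,b,c,d) in {"top0":(180,160,280,280),"side0":(190,235,270,340)}.items():
    f=load(n+".npz"); im=f['im'][b:d,a:c,::-1]; cv2.imwrite(f"pics/{n}_card.png",cv2.resize(im,None,fx=5,fy=5,interpolation=cv2.INTER_CUBIC))
for n,(a,b,c,d) in {"top0":(325,175,440,295),"side0":(285,150,410,275)}.items():
    f=load(n+".npz"); im=f['im'][b:d,a:c,::-1]; cv2.imwrite(f"pics/{n}_rack.png",cv2.resize(im,None,fx=4.8,fy=4.8,interpolation=cv2.INTER_CUBIC))
f=load("top0.npz");P=pts(f)
for u,v in [(222,218),(232,200),(235,230),(225,262),(312,303),(107,285),(312,230),(505,292),(380,200),(380,280),(250,300)]:
    print((u,v),np.round(P[v,u]))
E
```

```text
(222, 218) [645. 185. 120.]
(232, 200) [690. 166.  99.]
(235, 230) [642. 173.   4.]
(225, 262) [566. 196.   7.]
(312, 303) [464.  -5.  31.]
(107, 285) [511. 446.  74.]
(312, 230) [634.  -9.  21.]
(505, 292) [ 481. -449.    5.]
(380, 200) [ 677. -158.  122.]
(380, 280) [ 516. -163.    4.]
(250, 300) [477. 139.  -1.]
```

View pics/top0_card.png

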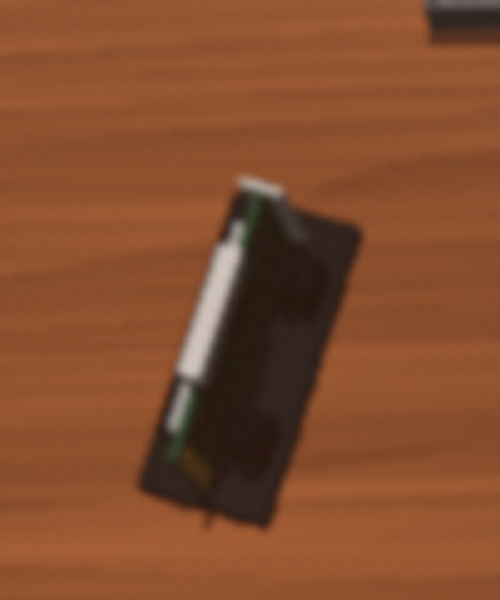

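View pics/side0_card.png

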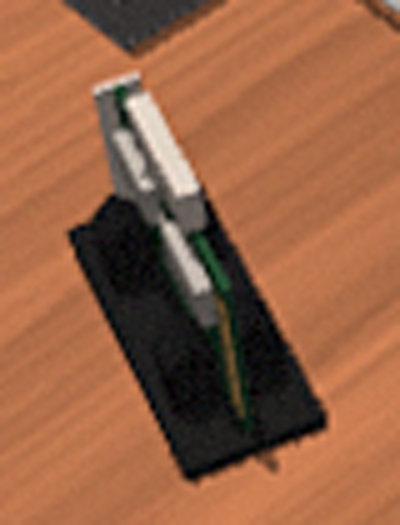

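View pics/top0_rack.png

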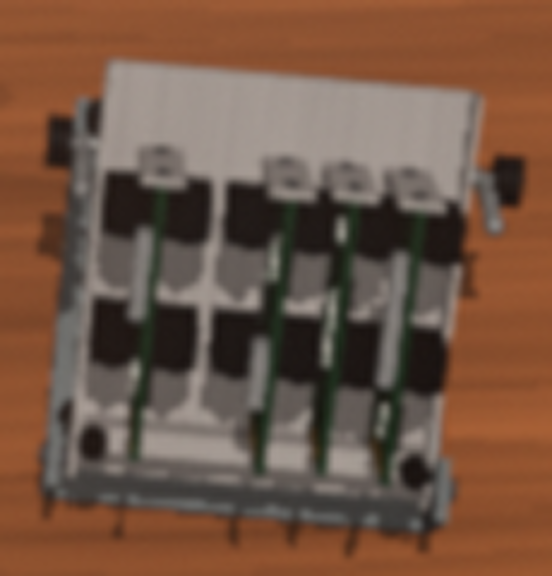

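View pics/side0_rack.png

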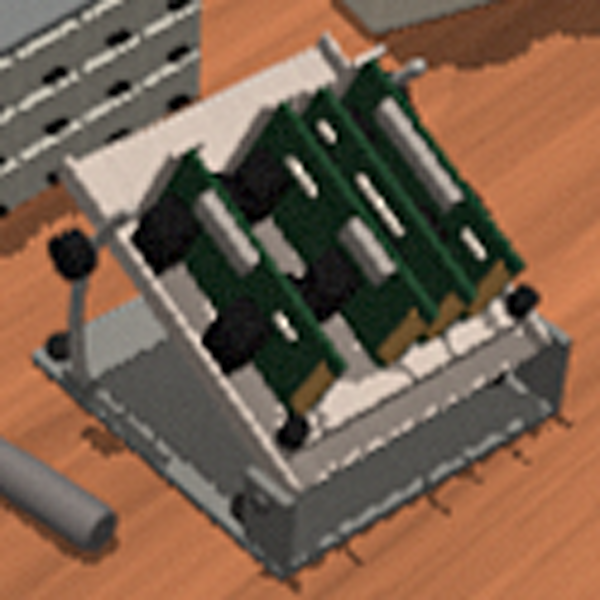

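```bash
python3 - <<'E'
from h import *
f=load("top0.npz");P=pts(f);Z=P[...,2]
def fit(m,name):
    Q=P[m]; r=cv2.minAreaRect(Q[:,:2].astype(np.float32)); c=Q.mean(0)
    w,v=np.linalg.eigh(np.cov(Q[:,:2].T)); a=v[:,1]; a*=np.sign(a[0])
    print(name,m.sum(),'rect',np.round(r[0],1),np.round(r[1],1),round(r[2],1),'mean',np.round(c,1),'yaw',np.degrees(np.arctan2(a[1],a[0])).round(2))
box=np.zeros(Z.shape,bool); box[180:280,190:270]=1
bright=f['im'].mean(-1)>110
fit(box&(Z>112)&(Z<130),'rail'); fit(box&(Z>112)&(Z<130)&bright,'railb')
fit(box&(Z>3)&(Z<16),'plate'); fit(box&(Z>90)&(Z<130),'cardall')
# top colour blob of rail by ray on plane z=122
g=(bright&box).astype(np.uint8); g[:195]=0
n,l,s,c=cv2.connectedComponentsWithStats(g)
print(s,c)
# bed plane: light gray upper region
box=np.zeros(Z.shape,bool); box[190:210,350:420]=1
Q=P[box&(Z>90)&(Z<150)]; c=Q.mean(0); u,s,v=np.linalg.svd(Q-c); n=v[2]*np.sign(v[2][2]); print('bed up',len(Q),c,n,np.degrees(np.arccos(n[2])),np.degrees(np.arctan2(-n[1],-n[0])), (Q-c).std(0), np.abs((Q-c)@n).max())
E
```

```text
rail 148 rect [637.9 184.7] [10.8 60.9] 72.3 mean [636.9 184.9 120.1] yaw -17.8
railb 130 rect [637.5 185.2] [10. 60.] 72.7 mean [636.7 185.5 120.6] yaw -17.88
plate 1291 rect [645.9 187.2] [189.5 241.1] 89.5 mean [635.  179.3   7.2] yaw -10.7
cardall 285 rect [639.9 187.7] [ 19.5 131.4] 69.4 mean [638.4 183.9 110.3] yaw -17.99
[[     0      0    640    480 306995]
 [   227    195     10      4     24]
 [   215    205     14     31    164]
 [   214    237      4      9     17]] [[319.56496686 239.51313865]
 [231.58333333 196.58333333]
 [221.5304878  221.05487805]
 [215.52941176 240.76470588]]
bed up 1328 [ 676.85470125 -166.11573284  120.87507687] [-0.34419188  0.02756709  0.93849454] 20.19974781983331 -4.579170407330339 [11.62535711 43.13425098  6.37206172] 37.289235246509
```

Emit:
{"method": "play_rows", "body": {
  "targets": [
    {"linear": [0, 0, -30], "turn": 0},
    {"linear": [0, 0, -60], "turn": 0},
    {"linear": [0, 0, -100], "turn": 0}
  ]
}}

```text
t: 0.52
eef_pos: [192.3, -594.5, 392.4]
tcp_rot: [-3.14, -0.0, 0.313]
ft_force: [0.6, 0.3, 0.8]
opening: 1.001
```

```bash
cat >> h.py <<'E'
def snap(name,tag,up=1.0):
    from cell import env
    s=env.state(); p=env.camera_params(name); im,d=env.read_camera(name)
    cv2.imwrite(f"pics/{tag}.png",im[:,:,::-1]); np.savez(f"{tag}.npz",im=im,d=d,**p); return s
def tgt(x,y,z,yaw):
    from cell import env
    s=env.state(); R=cv2.Rodrigues(np.zeros(3))[0]
    from scipy.spatial.transform import Rotation as Ro
    R=Ro.from_euler('xyz',s['tcp_rot']).as_matrix()
    l=R.T@(np.array([x,y,z])-s['eef_pos']); dy=-(yaw-s['tcp_rot'][2]); dy=(dy+np.pi)%(2*np.pi)-np.pi
    print('linear',np.round(l,1),'turn',round(dy,4)); return l,dy
E
python3 - <<'E'
from h import *
from cell import env
p=env.camera_params("wrist"); c=-p['R'].T@p['t']; print(c, p['R'][2]); s=env.state(); 
from scipy.spatial.transform import Rotation as Ro
R=Ro.from_euler('xyz',s['tcp_rot']).as_matrix(); print('cam in tool',R.T@(c-s['eef_pos']),'axis',R.T@p['R'][2])
tgt(480,-150,400,-0.08)
tgt(600,185,330,-0.312)
E
```

```text
[ 265.86145939 -570.66992748  484.70273416] [-0.25824896 -0.08182381 -0.96260705]
cam in tool [ 77.31338665  -0.17142947 -92.25167362] axis [-2.71087965e-01  1.39633094e-04  9.62554568e-01]
linear [ 410.5 -334.4   -6.9] turn 0.3928
linear [ 627.8 -616.1   63.7] turn 0.6248
```

```bash
python3 - <<'E'
from h import *
tgt(465,-150,300,-0.08)
E
```

```text
linear [ 396.2 -338.8   93.1] turn 0.3928
```

Emit:
{"method": "play_rows", "body": {
  "targets": [
    {"linear": [100, -85, 0], "turn": 0.1},
    {"linear": [396, -339, 93], "turn": 0.393},
    {"linear": [396, -339, 93], "turn": 0.393},
    {"linear": [396, -339, 93], "turn": 0.393},
    {"linear": [396, -339, 93], "turn": 0.393},
    {"linear": [396, -339, 93], "turn": 0.393},
    {"linear": [396, -339, 93], "turn": 0.393},
    {"linear": [396, -339, 93], "turn": 0.393},
    {"linear": [396, -339, 93], "turn": 0.393},
    {"linear": [396, -339, 93], "turn": 0.393},
    {"linear": [396, -339, 93], "turn": 0.393},
    {"linear": [396, -339, 93], "turn": 0.393}
  ]
}}

```text
t: 2.02
eef_pos: [464.5, -151.2, 299.4]
tcp_rot: [3.141, -0.0, -0.082]
ft_force: [-0.4, -0.9, -0.4]
opening: 0.997
```

```bash
python3 - <<'E'
from h import *
s=snap("wrist","w1"); print(s['t'],s['eef_pos'],s['tcp_rot'],abs(s['qvel']).max())
E
```

```text
2.025 [ 464.45380421 -151.15353211  299.42157184] [ 3.14134090e+00 -2.92191695e-04 -8.15903734e-02] 0.003339391340817106
```

View pics/w1.png

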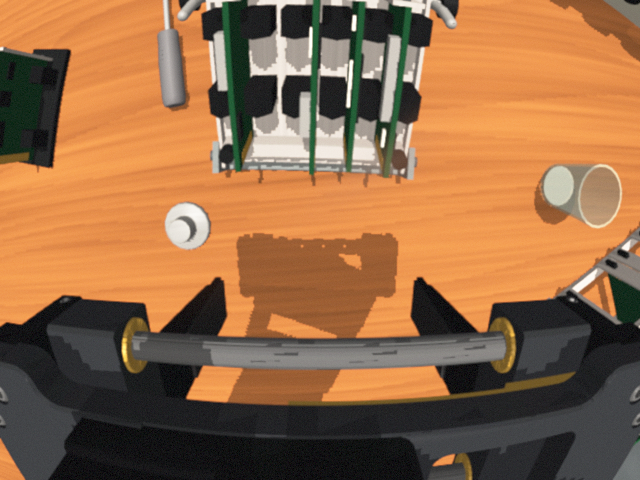

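Emit:
{"method": "play_rows", "body": {
  "targets": [
    {"linear": [45, 0, 0], "turn": 0},
    {"linear": [90, 0, 0], "turn": 0},
    {"linear": [90, 0, 0], "turn": 0},
    {"linear": [90, 0, 0], "turn": 0}
  ]
}}

```text
t: 2.58
eef_pos: [553.8, -157.9, 299.0]
tcp_rot: [-3.141, 0.001, -0.081]
ft_force: [0.1, 0.6, 0.4]
opening: 1.0
```

```bash
python3 - <<'E'
from h import *
s=snap("wrist","w2"); print(s['t'],s['eef_pos'],s['tcp_rot'],abs(s['qvel']).max())
im=cv2.imread("pics/w2.png"); cv2.imwrite("pics/w2c.png",cv2.resize(im[60:330,180:460],None,fx=2.2,fy=2.2,interpolation=cv2.INTER_CUBIC))
E
```

```text
2.575 [ 553.76086827 -157.87197851  298.9688888 ] [-3.14143303e+00  9.30213168e-04 -8.09102616e-02] 0.013340550129836646
```

View pics/w2c.png

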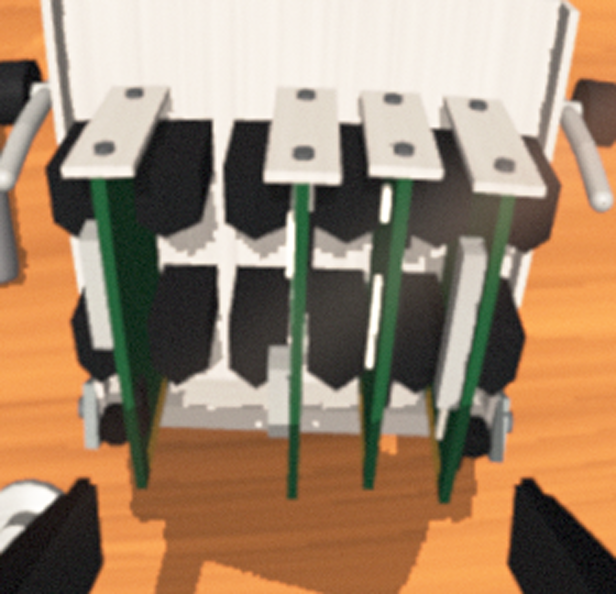

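```bash
python3 - <<'E'
from h import *
f=load("w2.npz");P=pts(f,True);im=f['im'].astype(int)
# crop->pix: u=180+c/2.2, v=60+r/2.2
def px(c,r): u,v=int(round(180+c/2.2)),int(round(60+r/2.2)); return u,v
br=(im.min(-1)>150)
m=np.zeros((480,640),bool); a=px(80,-60);b=px(540,80); m[a[1]:b[1],a[0]:b[0]]=1
Q=P[m&br]; Q=Q[np.isfinite(Q).all(1)]; print(len(Q),Q.min(0),Q.max(0))
for it in range(6):
    c=Q.mean(0); n=np.linalg.svd(Q-c,full_matrices=False)[2][2]; n*=np.sign(n[2]); r=(Q-c)@n; Q=Q[abs(r)<max(1.0,2*r.std())]
print('plane',len(Q),c,n,'slope',np.degrees(np.arccos(n[2])),'yaw',np.degrees(np.arctan2(-n[1],-n[0])),r.std())
np.savez("plane.npz",c=c,n=n)
for name,pp in dict(p1=(105,150),p2=(305,150),p3=(405,150),p4=(505,165),slotU=(222,100),slotM=(219,250),slotL=(226,385),bedL1=(190,392),bar1=(200,412),bar2=(330,418),bar3=(250,422)).items():
    u,v=px(*pp); print(name,u,v,np.round(P[v,u],1),'h',round(float((P[v,u]-c)@n),1),im[v,u])
E
```

```text
9337 [ 662.27453888 -278.71953822   -1.86563665] [742.17588476 -72.19116675 132.50875754]
plane 8076 [ 681.77635956 -166.80110406  123.07557881] [-0.45016321  0.0528142   0.89138305] slope 26.952441378460932 yaw -6.691484972208007 0.5684738842551021
p1 228 128 [ 645.2 -109.6  166.2] h 58.0 [ 99 101  97]
p2 319 128 [ 639.4 -164.6  164.9] h 56.5 [93 94 93]
p3 364 128 [ 637.7 -192.1  161.5] h 52.8 [104 102 102]
p4 410 135 [ 632.  -219.3  167.3] h 59.1 [125 115 112]
slotU 281 105 [ 661.4 -138.3  111.8] h 0.6 [247 241 232]
slotM 280 174 [ 607.2 -129.7   82.8] h -0.4 [247 242 235]
slotL 283 235 [ 549.  -124.1   58.7] h 4.6 [223 212 197]
bedL1 266 238 [ 548.6 -108.7   63.4] h 9.8 [225 216 202]
bar1 271 247 [ 541.5 -113.4   69.9] h 18.6 [175 162 153]
bar2 330 250 [ 534.5 -166.3   70.2] h 19.2 [178 168 160]
bar3 294 252 [ 534.4 -133.5   67.4] h 18.4 [175 164 154]
```

```bash
cat >> h.py <<'E'
def bedframe():
    z=np.load("plane.npz"); c,n=z['c'],z['n']
    ey=np.cross([0,0,1],-np.array([n[0],n[1],0])); ey=np.cross(n,[-n[0],-n[1],0]); ey/=np.linalg.norm(ey)
    ex=np.cross(ey,n); 
    # hinge: z=45 on plane along ex from c
    o=c+ex*(45-c[2])/ex[2]
    return o,np.stack([ex,ey,n])
E
python3 - <<'E'
from h import *
o,B=bedframe(); print(o,B)
f=load("w2.npz");P=pts(f,True);im=f['im'].astype(int)
L=(P-o)@B.T  # bed coords (y offset arbitrary)
X,Y,H=L[...,0],L[...,1],L[...,2]
mn=im.min(-1)
# front plates: bright, h 50..70, X>130
m=(H>48)&(H<72)&(X>120)&(X<190)&(im.max(-1)-mn<25)
n,l,s,cen=cv2.connectedComponentsWithStats(m.astype(np.uint8))
for i in range(1,n):
    if s[i,4]>60:
        k=l==i; y=Y[k]; print('plate',s[i],'y mid',round((np.percentile(y,1)+np.percentile(y,99))/2,1),'w',round(np.ptp(y),1),'X',np.percentile(X[k],[1,50,99]).round(1),'H',np.percentile(H[k],[1,50,99]).round(1))
# green board top edges: fit y vs x of green in rows
# bar: top at H~18
m=(H>15)&(H<21)&(X<60)&(X>0)&(mn>100)
print('bar top X pct',m.sum(),np.percentile(X[m],[1,5,50,95,99]),'H',np.median(H[m]))
for y0 in range(-240,-60,20):
    k=m&(abs(Y-Y[174,280]-(y0+130))<10)
    if k.sum()>5: print(y0,k.sum(),np.percentile(X[k],[5,95]).round(1))
k=(abs(Y-Y[174,280])<8)&(X>0)&(X<60)&(mn>100)
for u in (278,281,284,287):
    print(u,[(v,round(float(X[v,u]),1),round(float(H[v,u]),1)) for v in range(222,260,2)])
# plate side edges / slot gap
print('Y at slotM',Y[174,280],'slotU',Y[105,281],Y[120,281])
for v in (105,112,118,124,174,178,182):
    row=[(u,round(float(Y[v,u]),1),round(float(H[v,u]),1)) for u in range(270,292)]
    g=[r for r in row if abs(r[2])<3]; print(v,g[0] if g else 0,g[-1] if g else 0, round(float(X[v,281]),1))
E
```

```text
[ 529.27542698 -148.90933812   45.        ] [[ 0.88531093 -0.10386675  0.45325076]
 [ 0.11652314  0.99318798  0.        ]
 [-0.45016321  0.0528142   0.89138305]]
plate [208 124  37  19 509] y mid 53.9 w 20.5 X [143.3 151.5 154.2] H [48.6 60.2 65.6]
plate [300 124  35  20 535] y mid -2.0 w 20.1 X [148.8 151.7 154. ] H [48.6 62.  67.6]
plate [347 125  35  55 507] y mid -29.7 w 20.4 X [122.4 151.4 153.8] H [48.3 56.9 61.6]
plate [388 130  39  56 620] y mid -57.0 w 19.4 X [120.5 137.7 152.2] H [48.4 62.8 67.5]
plate [403 130  11   9  61] y mid -57.8 w 7.1 X [151.5 153.6 154.4] H [48.6 58.2 60.3]
plate [177 136  10  11  71] y mid 88.6 w 6.9 X [137.1 140.3 143.5] H [48.  49.2 50.7]
plate [364 147   5  27  63] y mid -32.9 w 2.0 X [124.1 133.3 139.9] H [51.8 58.5 60.6]
plate [215 160  11  19 154] y mid 59.4 w 7.6 X [120.1 125.9 130.9] H [50.8 62.3 65.5]
bar top X pct 1315 [ 2.71726073  9.44294335 17.04532806 22.52119542 31.81273676] H 18.21348342467861
-240 14 [20.8 22.4]
-220 65 [ 9.9 21.4]
-200 162 [10.6 21.9]
-180 223 [10.3 21.9]
-160 92 [10.5 21.8]
-140 244 [10.2 21.8]
-120 261 [10.  21.
[... 1177 characters left out ...]
2.3, 40.6), (228, 60.7, 41.1), (230, 58.9, 41.4), (232, 21.6, 0.8), (234, 21.1, 3.1), (236, 21.0, 5.7), (238, 21.6, 9.3), (240, 20.6, 10.8), (242, 21.3, 14.3), (244, 21.4, 17.1), (246, 19.4, 17.6), (248, 17.4, 18.0), (250, 15.2, 18.4), (252, 13.1, 18.9), (254, 9.9, 18.2), (256, -39.9, -29.6), (258, -42.2, -28.8)]
Y at slotM 28.18898001425246 slotU 25.977023389757704 26.178608012778138
105 (270, 34.3, -0.3) (291, 18.5, 1.0) 146.1
112 (270, 34.4, 0.5) (291, 18.6, -0.3) 139.9
118 (277, 29.4, -0.7) (285, 23.2, -0.5) 135.4
124 (277, 29.4, -0.3) (282, 25.7, -1.1) 130.0
174 (270, 36.3, 1.6) (291, 19.0, 0.3) 84.3
178 (270, 36.7, -0.1) (291, 19.0, 0.4) 80.6
182 (279, 29.2, 0.3) (286, 23.3, -0.1) 76.6
```

```bash
python3 - <<'E'
from h import *
tgt(564,209,310,-0.312)
E
```

```text
linear [ -19.3 -366.4  -10.8] turn 0.2311
```

Emit:
{"method": "play_rows", "body": {
  "targets": [
    {"linear": [0, -40, -10], "turn": 0.03},
    {"linear": [-19, -366, -11], "turn": 0.231},
    {"linear": [-19, -366, -11], "turn": 0.231},
    {"linear": [-19, -366, -11], "turn": 0.231},
    {"linear": [-19, -366, -11], "turn": 0.231},
    {"linear": [-19, -366, -11], "turn": 0.231},
    {"linear": [-19, -366, -11], "turn": 0.231},
    {"linear": [-19, -366, -11], "turn": 0.231},
    {"linear": [-19, -366, -11], "turn": 0.231}
  ]
}}

```text
t: 3.75
eef_pos: [564.8, 207.3, 310.4]
tcp_rot: [3.141, -0.0, -0.313]
ft_force: [0.6, -0.5, 0.2]
opening: 0.998
```

```bash
python3 - <<'E'
from h import *
s=snap("wrist","w3"); print(s['t'],s['eef_pos'],s['tcp_rot'],abs(s['qvel']).max())
f=load("w3.npz");P=pts(f,True);im=f['im'].astype(int);Z=P[...,2]
m=(abs(Z-121)<4)&(im.min(-1)>90)&(im.max(-1)-im.min(-1)<40)&(P[...,0]>580)
n,l,st,c=cv2.connectedComponentsWithStats(m.astype(np.uint8))
for i in range(1,n):
    if st[i,4]>50:
        Q=P[l==i]; r=cv2.minAreaRect(Q[:,:2].astype(np.float32)); print(st[i],np.round(r[0],1),np.round(r[1],1),round(r[2],2),Q[:,2].mean())
E
```

```text
3.75 [564.83924199 207.32248509 310.36010138] [ 3.14123560e+00 -8.94234299e-05 -3.12500672e-01] 0.007510529470566398
[580  14  12  36 163] [680.  -84.8] [ 9.5 32.4] 72.97 121.44767614423297
[593  16  47  25 767] [ 680.9 -135.9] [75.1 20.3] 83.33 121.06272950584817
[  0  46  35  69 315] [814.1 435.3] [97.4 10. ] 14.82 121.08070884980192
[ 309  104   14   79 1085] [638.7 186.4] [ 9.8 59.4] 72.17 121.81506061054668
```

View pics/w3.png

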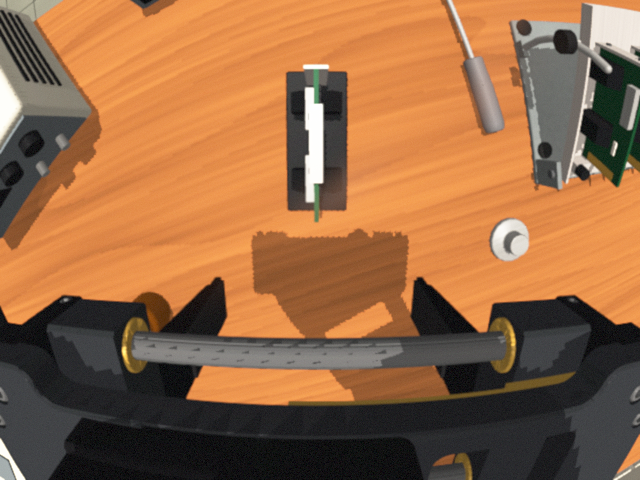

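```bash
python3 - <<'E'
from h import *
tgt(638.7,186.4,174,-0.3112)
E
```

```text
linear [ 76.5  -3.  136.4] turn -0.0018
```

Emit:
{"method": "play_rows", "body": {
  "hand": 50,
  "targets": [
    {"linear": [40, -3, 10], "turn": -0.001},
    {"linear": [76, -3, 30], "turn": -0.002},
    {"linear": [76.5, -3, 50], "turn": -0.002},
    {"linear": [76.5, -3, 80], "turn": -0.002},
    {"linear": [76.5, -3, 110], "turn": -0.002},
    {"linear": [76.5, -3, 130], "turn": -0.002},
    {"linear": [76.5, -3, 136.4], "turn": -0.002},
    {"linear": [76.5, -3, 136.4], "turn": -0.002}
  ]
}}

```text
t: 4.8
eef_pos: [638.9, 187.4, 174.0]
tcp_rot: [3.141, -0.0, -0.31]
ft_force: [-0.6, -0.6, 0.6]
opening: 0.527
```

```bash
python3 - <<'E'
from h import *
s=snap("wrist","w4"); print(s['t'],s['eef_pos'],s['tcp_rot'],s['ft_force'])
E
```

```text
4.8 [638.90009048 187.43009246 174.04825869] [ 3.14147668e+00 -5.14464114e-05 -3.10273888e-01] [-0.64991644 -0.63843212  0.57534669]
```

View pics/w4.png

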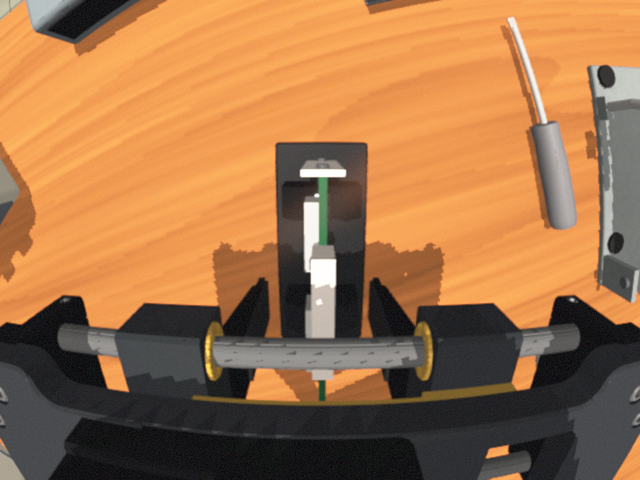

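Emit:
{"method": "play_rows", "body": {
  "hand": 0,
  "targets": [
    {"linear": [0, 1.3, 0], "turn": -0.001},
    {"linear": [0, 1.3, 0], "turn": -0.001},
    {"linear": [0, 1.3, 0], "turn": -0.001},
    {"linear": [0, 1.3, 0], "turn": -0.001},
    {"linear": [0, 1.3, 0], "turn": -0.001},
    {"linear": [0, 1.3, 0], "turn": -0.001}
  ]
}}

```text
t: 5.6
eef_pos: [638.3, 187.1, 173.9]
tcp_rot: [-3.142, -0.0, -0.308]
ft_force: [-0.5, 0.4, 0.6]
opening: 0.104
```

Emit:
{"method": "play_rows", "body": {
  "targets": [
    {"linear": [0, 1.3, -8], "turn": -0.001},
    {"linear": [0, 1.3, -20], "turn": -0.001},
    {"linear": [0, 1.3, -40], "turn": -0.001},
    {"linear": [0, 1.3, -70], "turn": -0.001},
    {"linear": [0, 1.3, -110], "turn": -0.001},
    {"linear": [0, 1.3, -150], "turn": -0.001},
    {"linear": [0, 1.3, -180], "turn": -0.001},
    {"linear": [0, 1.3, -190], "turn": -0.001},
    {"linear": [0, 1.3, -190], "turn": -0.001}
  ]
}}

```text
t: 6.72
eef_pos: [637.7, 185.8, 363.9]
tcp_rot: [-3.142, -0.0, -0.307]
ft_force: [-0.9, 0.2, -1.8]
opening: 0.102
```

```bash
python3 - <<'E'
from h import *
s=snap("wrist","w5"); print(s['t'],s['eef_pos'],s['tcp_rot'],s['ft_force'],s['moment'],s['opening'])
s=snap("side","s5")
o,B=bedframe()
slot=o+B[0]*100+B[1]*26.2; print('slot',slot)
E
```

```text
6.725 [637.68548553 185.81289157 363.91325909] [-3.14151627e+00 -4.21582140e-04 -3.07182858e-01] [-0.93711316  0.20927139 -1.82341443] [ 0.03368954  0.02232641 -0.04347658] 0.10234228476548766
slot [ 620.8594264  -133.27448795   90.32507594]
```

View pics/w5.png

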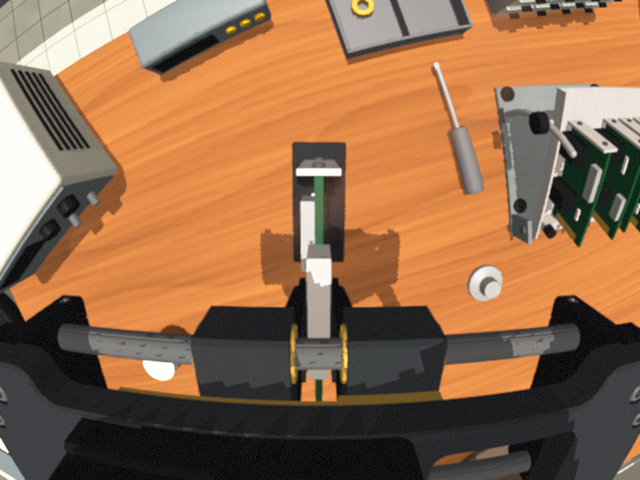

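View pics/s5.png

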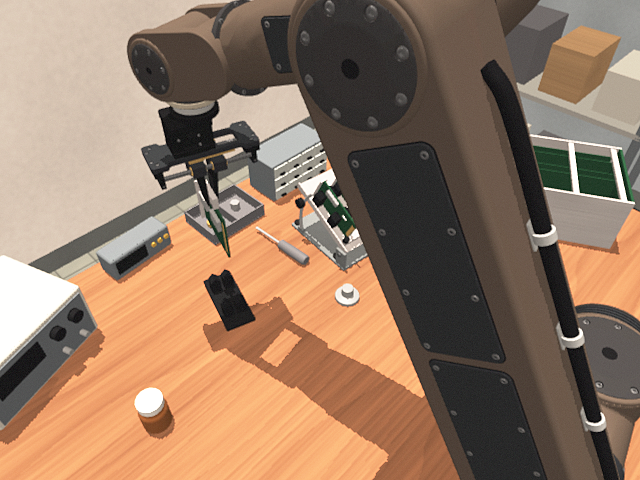

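```bash
cat >> h.py <<'E'
def toolpts(tag,pos,rot):
    from scipy.spatial.transform import Rotation as Ro
    f=load(tag+".npz");P=pts(f,True); return f['im'].astype(int),(P-pos)@Ro.from_euler('xyz',rot).as_matrix()
E
python3 - <<'E'
from h import *
im,T=toolpts("w5",[637.69,185.81,363.91],[-3.14152,-.0004,-.3072])
for v in range(165,300,8):
    row=[(u,np.round(T[v,u],1).tolist()) for u in range(290,350)]
    g=[r for r in row if r[1][2]<120 and r[1][2]>40]
    if g: print(v,g[0],g[-1])
# green
g=(im[...,1]>im[...,0]+15)&(im[...,1]>im[...,2]+5)&(T[...,2]<90)&(T[...,2]>60)
for v in range(175,245,6):
    k=np.where(g[v,300:340])[0]+300
    if len(k): print('green',v,np.round(T[v,k].mean(0),1),len(k))
E
```

```text
165 (300, [65.4, -10.2, 101.8]) (338, [65.3, 9.5, 102.7])
173 (297, [63.4, -10.3, 74.3]) (340, [63.5, 8.9, 73.7])
181 (314, [59.6, -2.7, 75.7]) (322, [59.8, 0.9, 73.9])
189 (314, [56.2, -2.7, 74.1]) (326, [52.8, 3.3, 101.0])
197 (302, [48.5, -9.3, 101.2]) (326, [49.6, 3.2, 94.2])
205 (301, [46.6, -9.2, 87.4]) (326, [45.3, 3.2, 95.2])
213 (301, [42.5, -9.3, 88.2]) (326, [41.2, 3.2, 94.9])
221 (301, [38.9, -9.2, 85.9]) (326, [37.0, 3.2, 94.6])
229 (301, [34.4, -9.3, 87.7]) (322, [37.4, 1.0, 75.0])
237 (301, [30.3, -9.4, 87.9]) (322, [33.8, 1.0, 74.2])
245 (301, [26.3, -9.4, 87.2]) (329, [30.4, 4.2, 72.7])
253 (301, [22.3, -9.4, 86.4]) (329, [31.0, 3.8, 58.0])
261 (301, [18.0, -9.5, 86.7]) (330, [29.2, 4.1, 52.8])
269 (301, [13.7, -9.6, 86.8]) (330, [25.8, 4.1, 52.4])
277 (300, [12.4, -9.7, 78.6]) (336, [12.6, 8.0, 78.0])
285 (297, [12.4, -10.6, 68.0]) (340, [13.1, 9.3, 66.2])
293 (291, [12.1, -12.8, 59.3]) (346, [12.2, 11.5, 58.9])
green 181 [59.8 -0.9 74.3] 9
green 187 [57.  -0.9 74.3] 9
green 193 [54.4 -0.6 73.8] 8
green 199 [51.6 -0.9 74.1] 9
green 205 [48.8 -0.6 74.2] 8
green 211 [46.1 -0.6 73.9] 8
green 217 [43.2 -0.6 74.3] 8
green 223 [40.6 -0.6 73.6] 8
green 229 [37.6 -0.6 74.5] 8
green 235 [34.9 -0.6 73.6] 8
green 241 [31.9 -0.6 74.2] 8
```

```bash
cat >> h.py <<'E'
def bt(s,z,Y=25.6,yaw=-0.1168):
    o,B=bedframe(); h=np.array([np.cos(yaw),np.sin(yaw)]); e=np.array([-h[1],h[0]]); p=o[:2]+s*h+Y*e
    return tgt(p[0],p[1],z,yaw)
def where():
    from cell import env
    s=env.state(); o,B=bedframe(); yaw=-0.1168;h=np.array([np.cos(yaw),np.sin(yaw)]); e=np.array([-h[1],h[0]]); d=s['eef_pos'][:2]-o[:2]
    f=s['ft_force']; print('t',s['t'],'s',round(d@h,2),'Y',round(d@e,2),'z',round(s['eef_pos'][2],2),'yaw',round(s['tcp_rot'][2],4),'F h,lat,z',np.round([f[:2]@h,f[:2]@e,f[2]],2),'M',np.round(s['moment'],3),'op',round(s['opening'],3))
E
python3 -c "
from h import *
bt(87.9,385)"
```

```text
linear [ 79.4 310.  -22.4] turn -0.1904
```

Emit:
{"method": "play_rows", "body": {
  "targets": [
    {"linear": [2, 10, -10], "turn": -0.01},
    {"linear": [10, 35, -22], "turn": -0.03},
    {"linear": [18, 70, -22], "turn": -0.05},
    {"linear": [28, 110, -22], "turn": -0.08},
    {"linear": [38, 150, -22], "turn": -0.1},
    {"linear": [48, 190, -22], "turn": -0.12},
    {"linear": [59, 230, -22], "turn": -0.15},
    {"linear": [69, 270, -22], "turn": -0.17},
    {"linear": [76, 295, -22], "turn": -0.185},
    {"linear": [79, 307, -22], "turn": -0.19},
    {"linear": [79.4, 310, -22], "turn": -0.19},
    {"linear": [79.4, 310, -22], "turn": -0.19},
    {"linear": [79.4, 310, -22], "turn": -0.19}
  ]
}}

```text
t: 8.45
eef_pos: [619.9, -132.8, 385.9]
tcp_rot: [-3.142, -0.0, -0.116]
ft_force: [-0.2, -0.4, -2.5]
opening: 0.104
```

```bash
python3 - <<'E'
from h import *
where(); s=snap("wrist","w6"); bt(87.9,310)
E
```

```text
t 8.45 s 88.11 Y 26.59 z 385.91 yaw -0.1162 F h,lat,z [-0.16 -0.38 -2.49] M [0.059 0.035 0.028] op 0.104
linear [-0.2  0.9 75.9] turn 0.0006
```

View pics/w6.png

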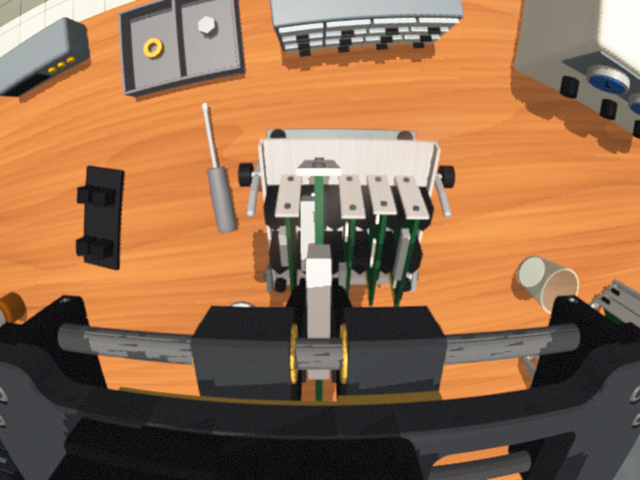

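```bash
python3 - <<'E'
from h import *
from cell import env
s=env.state()
im,T=toolpts("w6",s['eef_pos'],s['tcp_rot'])
m=(im.min(-1)>90)&(im.max(-1)-im.min(-1)<45)&(T[...,2]>200)&(T[...,2]<260); m[:165]=0;m[220:]=0
n,l,st,c=cv2.connectedComponentsWithStats(m.astype(np.uint8))
for i in range(1,n):
    if st[i,4]>100:
        Q=T[l==i]; print(st[i],np.percentile(Q,[2,50,98],axis=0).round(1).tolist())
for v in (172,175):
    k=[u for u in range(285,350) if T[v,u,2]<100 and T[v,u,2]>60]; print(v,k[0],k[-1],T[v,k[0]],T[v,k[-1]])
E
```

```text
[274 179  27  41 869] [[10.0, -39.7, 214.6], [26.0, -27.2, 235.2], [40.0, -17.5, 258.7]]
[369 179  29  41 779] [[10.2, 46.6, 218.0], [27.6, 56.0, 237.1], [40.4, 67.1, 259.5]]
[339 181  27  39 888] [[10.7, 18.7, 212.8], [25.9, 28.5, 233.6], [40.0, 41.1, 259.0]]
[397 181  33  39 831] [[11.4, 74.6, 212.4], [26.2, 84.2, 233.2], [40.0, 100.8, 258.9]]
[247 183  11  33 230] [[13.6, -65.2, 232.1], [25.3, -61.5, 243.2], [38.3, -58.8, 259.1]]
[437 185  14  32 215] [[13.4, 115.4, 232.4], [25.6, 117.9, 242.9], [38.0, 121.8, 259.1]]
172 297 340 [ 63.96458536 -10.15090943  74.20548377] [63.98278083  9.06049944 74.10614202]
175 314 322 [62.61630375 -2.5486128  73.80215071] [62.64115834  1.01586471 73.53322331]
```

Emit:
{"method": "play_rows", "body": {
  "targets": [
    {"linear": [-0.2, 1.0, 15], "turn": 0},
    {"linear": [-0.2, 1.0, 40], "turn": 0},
    {"linear": [-0.2, 1.0, 60], "turn": 0},
    {"linear": [-0.2, 1.0, 75], "turn": 0},
    {"linear": [-0.2, 1.0, 84], "turn": 0},
    {"linear": [-0.2, 1.0, 89], "turn": 0},
    {"linear": [-0.2, 1.0, 91], "turn": 0},
    {"linear": [-0.2, 1.0, 91], "turn": 0}
  ]
}}

```text
t: 9.5
eef_pos: [619.6, -134.7, 295.1]
tcp_rot: [3.141, -0.001, -0.117]
ft_force: [-0.6, 0.2, -2.1]
opening: 0.102
```

```bash
python3 - <<'E'
from h import *
where(); s=snap("wrist","w7"); s=snap("top","t7")
im=cv2.imread("pics/w7.png"); cv2.imwrite("pics/w7c.png",cv2.resize(im[60:320,180:460],None,fx=2.2,fy=2.2,interpolation=cv2.INTER_CUBIC))
E
```

```text
t 9.5 s 88.02 Y 24.65 z 295.13 yaw -0.1172 F h,lat,z [-0.66  0.15 -2.11] M [ 0.03   0.017 -0.024] op 0.102
```

View pics/w7c.png

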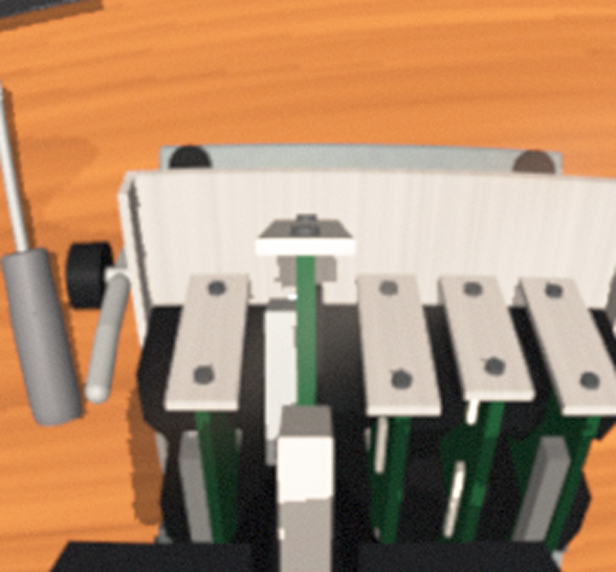

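Emit:
{"method": "play_rows", "body": {
  "targets": [
    {"linear": [0, -0.7, 2], "turn": 0},
    {"linear": [0, -0.7, 4], "turn": 0},
    {"linear": [0, -0.7, 6], "turn": 0},
    {"linear": [0, -0.7, 7], "turn": 0},
    {"linear": [0, -0.7, 7], "turn": 0}
  ]
}}

```text
t: 10.22
eef_pos: [619.6, -133.9, 287.7]
tcp_rot: [3.142, 0.0, -0.117]
ft_force: [0.1, -0.6, -1.1]
opening: 0.101
```

```bash
python3 -c "
from h import *
where()"
```

```text
t 10.225 s 87.94 Y 25.39 z 287.74 yaw -0.1171 F h,lat,z [ 0.19 -0.56 -1.1 ] M [ 0.056 -0.04  -0.028] op 0.101
```

Emit:
{"method": "play_rows", "body": {
  "targets": [
    {"linear": [0, 0, 1], "turn": 0},
    {"linear": [-2, 0, 2.5], "turn": 0},
    {"linear": [-4, 0, 4], "turn": 0},
    {"linear": [-6, 0, 5.5], "turn": 0},
    {"linear": [-8.9, 0, 7.6], "turn": 0},
    {"linear": [-8.9, 0, 7.6], "turn": 0}
  ]
}}

```text
t: 10.98
eef_pos: [610.4, -133.0, 280.5]
tcp_rot: [3.141, -0.0, -0.117]
ft_force: [-2.6, -0.9, 4.6]
opening: 0.104
```

```bash
python3 -c "
from h import *
where();snap('wrist','w8')
im=cv2.imread('pics/w8.png'); cv2.imwrite('pics/w8c.png',cv2.resize(im[60:320,180:460],None,fx=2.2,fy=2.2,interpolation=cv2.INTER_CUBIC))"
```

```text
t 10.975 s 78.71 Y 25.29 z 280.48 yaw -0.1173 F h,lat,z [-2.43 -1.19  4.6 ] M [-0.097  0.032 -0.011] op 0.104
```

View pics/w8c.png

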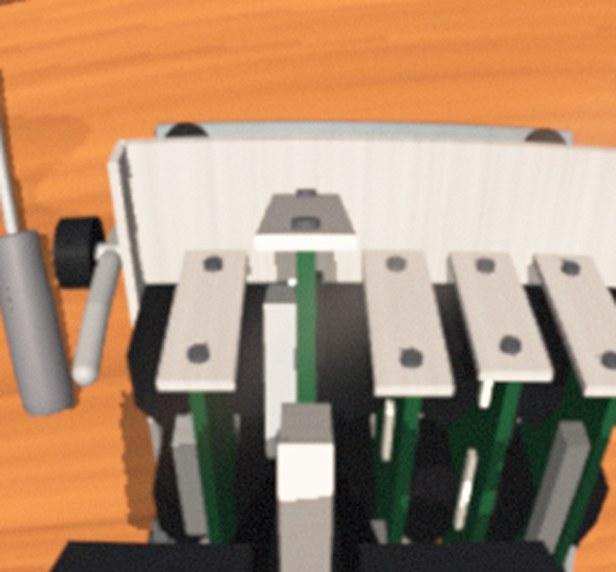

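```bash
cat >> h.py <<'E'
def tilt(tag):
    from cell import env
    s=env.state(); im,T=toolpts(tag,s['eef_pos'],s['tcp_rot'])
    g=(im[...,1]>im[...,0]+15)&(im[...,1]>im[...,2]+5)&(abs(T[...,1])<4)&(T[...,2]<110)&(T[...,2]>30)&(T[...,0]>30)
    Q=T[g]; x=np.array([np.median(Q[abs(Q[:,0]-c)<2,0]) for c in range(34,70,3) if (abs(Q[:,0]-c)<2).sum()>10]);z=np.array([np.percentile(Q[abs(Q[:,0]-c)<2,2],20) for c in range(34,70,3) if (abs(Q[:,0]-c)<2).sum()>10])
    if len(x)<2: print('no green',g.sum()); return
    p=np.polyfit(x,z,1); print('tilt',np.degrees(np.arctan(-p[0])).round(2),'x',x.round(1)[[0,-1]],'z',z.round(1)[[0,-1]], 'y',np.median(Q[:,1]).round(2))
    m=(im.min(-1)>150)&(abs(T[...,1])<6)&(T[...,2]<75)&(T[...,2]>20)&(T[...,0]>14)&(T[...,0]<50); Q=T[m]
    if len(Q)>20: p=np.polyfit(Q[:,0],Q[:,2],1); print('rail tilt',np.degrees(np.arctan(-p[0])).round(2),len(Q),'xmax',Q[:,0].max().round(1))
E
python3 -c "
from h import *
tilt('w8')"
```

```text
tilt 4.72 x [34.1 62.8] z [70.7 68.5] y -0.29
rail tilt -18.14 895 xmax 49.6
```

Emit:
{"method": "play_rows", "body": {
  "targets": [
    {"linear": [-2.1, 0, 1.7], "turn": 0},
    {"linear": [-4.2, 0, 3.4], "turn": 0},
    {"linear": [-6.3, 0, 5.1], "turn": 0},
    {"linear": [-8.3, 0, 6.9], "turn": 0},
    {"linear": [-10.2, 0, 8.8], "turn": 0},
    {"linear": [-12.2, 0, 10.6], "turn": 0},
    {"linear": [-14.1, 0, 12.5], "turn": 0},
    {"linear": [-16, 0, 14.4], "turn": 0},
    {"linear": [-16, 0, 14.4], "turn": 0}
  ]
}}

```text
t: 12.15
eef_pos: [594.6, -131.0, 265.9]
tcp_rot: [3.141, 0.001, -0.117]
ft_force: [-3.1, 0.4, 4.2]
opening: 0.103
```

```bash
python3 -c "
from h import *
where();snap('wrist','w9');tilt('w9')"
```

```text
t 12.15 s 62.75 Y 25.35 z 265.85 yaw -0.1172 F h,lat,z [-3.13  0.07  4.17] M [-0.076  0.262 -0.017] op 0.103
tilt 14.71 x [34.8 63.2] z [64.3 57. ] y -0.31
rail tilt -38.96 1381 xmax 49.9
```

Emit:
{"method": "play_rows", "body": {
  "targets": [
    {"linear": [-1.8, 0, 2.0], "turn": 0},
    {"linear": [-3.6, 0, 4.1], "turn": 0},
    {"linear": [-5.4, 0, 6.1], "turn": 0},
    {"linear": [-7.1, 0, 8.2], "turn": 0},
    {"linear": [-8.7, 0, 10.4], "turn": 0},
    {"linear": [-10.3, 0, 12.6], "turn": 0},
    {"linear": [-11.8, 0, 14.8], "turn": 0},
    {"linear": [-13.3, 0, 17], "turn": 0},
    {"linear": [-13.3, 0, 17], "turn": 0}
  ]
}}

```text
t: 13.32
eef_pos: [581.4, -129.5, 248.6]
tcp_rot: [-3.142, 0.001, -0.117]
ft_force: [-2.8, 0.2, 3.9]
opening: 0.102
```

```bash
python3 -c "
from h import *
where();snap('wrist','w10');tilt('w10')
im=cv2.imread('pics/w10.png'); cv2.imwrite('pics/w10c.png',cv2.resize(im[60:320,180:460],None,fx=2.2,fy=2.2,interpolation=cv2.INTER_CUBIC))"
```

```text
t 13.325 s 49.53 Y 25.39 z 248.62 yaw -0.1173 F h,lat,z [-2.77 -0.12  3.91] M [-0.114  0.324 -0.121] op 0.102
tilt 24.8 x [34.8 62.4] z [58.1 45.2] y -0.31
rail tilt -48.01 1675 xmax 50.0
```

View pics/w10c.png

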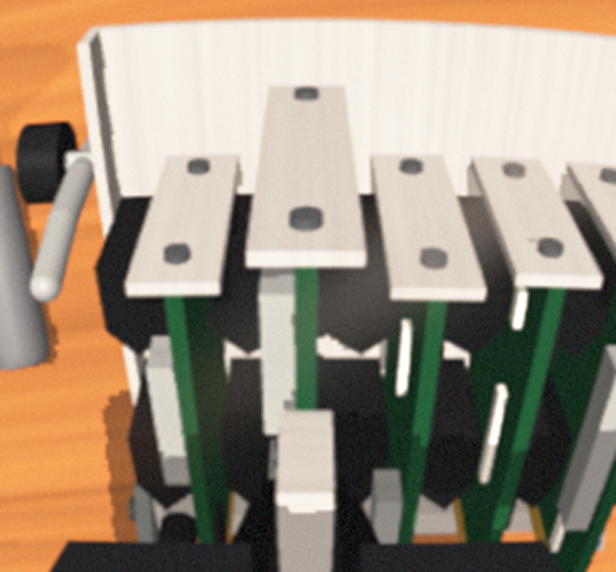

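Emit:
{"method": "play_rows", "body": {
  "targets": [
    {"linear": [-0.8, 0, 1.2], "turn": 0},
    {"linear": [-1.6, 0, 2.4], "turn": 0},
    {"linear": [-2.3, 0, 3.4], "turn": 0},
    {"linear": [-2.3, 0, 3.4], "turn": 0}
  ]
}}

```text
t: 13.88
eef_pos: [579.4, -129.2, 245.4]
tcp_rot: [3.142, -0.0, -0.117]
ft_force: [-3.6, 0.4, 4.2]
opening: 0.099
```

```bash
python3 -c "
from h import *
where();snap('wrist','w11');tilt('w11')"
```

```text
t 13.875 s 47.47 Y 25.38 z 245.39 yaw -0.1172 F h,lat,z [-3.61 -0.    4.16] M [-0.121  0.163 -0.091] op 0.099
tilt 26.76 x [34.7 60.5] z [57.1 43.9] y -0.37
rail tilt -47.93 1680 xmax 49.9
```

Emit:
{"method": "play_rows", "body": {
  "targets": [
    {"linear": [-1.8, 0, 0.9], "turn": 0},
    {"linear": [-4.5, 0, 2.3], "turn": 0},
    {"linear": [-7.1, 0, 3.6], "turn": 0},
    {"linear": [-9.8, 0, 5.0], "turn": 0},
    {"linear": [-12.5, 0, 6.35], "turn": 0},
    {"linear": [-14.3, 0, 7.25], "turn": 0},
    {"linear": [-14.3, 0, 7.25], "turn": 0}
  ]
}}

```text
t: 14.8
eef_pos: [564.9, -127.5, 238.1]
tcp_rot: [3.142, 0.001, -0.117]
ft_force: [-1.0, -0.1, 1.8]
opening: 0.104
```

```bash
python3 -c "
from h import *
where();snap('wrist','w12');tilt('w12')"
```

```text
t 14.8 s 32.86 Y 25.41 z 238.07 yaw -0.1172 F h,lat,z [-0.95 -0.18  1.84] M [ 0.015 -0.139 -0.034] op 0.104
tilt 26.38 x [34.9 60.6] z [56.8 43.9] y -0.34
rail tilt -47.46 1679 xmax 49.7
```

Emit:
{"method": "play_rows", "body": {
  "targets": [
    {"linear": [-0.9, 0, 0.5], "turn": 0},
    {"linear": [-1.8, 0, 1.0], "turn": 0},
    {"linear": [-2.7, 0, 1.5], "turn": 0},
    {"linear": [-2.7, 0, 1.5], "turn": 0}
  ]
}}

```text
t: 15.35
eef_pos: [562.4, -127.2, 236.7]
tcp_rot: [3.142, -0.0, -0.117]
ft_force: [0.2, -0.7, 2.7]
opening: 0.104
```

```bash
python3 -c "
from h import *
where()"
```

```text
t 15.35 s 30.39 Y 25.38 z 236.69 yaw -0.1173 F h,lat,z [ 0.26 -0.66  2.66] M [-0.035 -0.402  0.04 ] op 0.104
```

Emit:
{"method": "play_rows", "body": {
  "targets": [
    {"linear": [-0.5, 0, 0.3], "turn": 0},
    {"linear": [-0.9, 0, 0.5], "turn": 0},
    {"linear": [-0.9, 0, 0.5], "turn": 0}
  ]
}}

```text
t: 15.72
eef_pos: [561.5, -127.1, 236.1]
tcp_rot: [3.142, 0.0, -0.117]
ft_force: [0.2, 0.4, 3.1]
opening: 0.103
```

```bash
python3 -c "
from h import *
where();snap('wrist','w13');tilt('w13')"
```

```text
t 15.725 s 29.51 Y 25.41 z 236.14 yaw -0.1172 F h,lat,z [0.16 0.43 3.11] M [-0.006 -0.419 -0.038] op 0.103
tilt 26.52 x [35.  60.7] z [56.6 43.9] y -0.71
rail tilt -46.97 1667 xmax 50.0
```

```bash
cat >> h.py <<'E'
def plates(tag):
    f=load(tag+".npz");P=pts(f,True);im=f['im'].astype(int); o,B=bedframe(); L=(P-o)@B.T; X,Y,H=L[...,0],L[...,1],L[...,2]
    m=(X>140)&(X<190)&(H>30)&(im.max(-1)-im.min(-1)<45)&(im.min(-1)>60)
    for y0 in (54,26,-2,-29.8,-57.5):
        k=m&(abs(Y-y0)<9)
        if k.sum()>30:
            print(y0,k.sum(),'X 5/50/95',np.percentile(X[k],[5,50,95]).round(2),'Hmax',np.percentile(H[k],98).round(1),'outer face med X H35-60',np.median(X[k&(H<60)]).round(2))
E
python3 -c "
from h import *
plates('w13')
im=cv2.imread('pics/w13.png'); cv2.imwrite('pics/w13c.png',cv2.resize(im[60:320,180:460],None,fx=2.2,fy=2.2,interpolation=cv2.INTER_CUBIC))"
```

```text
54 3696 X 5/50/95 [145.55 151.4  154.83] Hmax 166.9 outer face med X H35-60 151.68
26 5534 X 5/50/95 [144.14 151.51 153.84] Hmax 166.2 outer face med X H35-60 151.74
-2 5842 X 5/50/95 [145.4  151.67 155.34] Hmax 186.1 outer face med X H35-60 151.69
-29.8 4582 X 5/50/95 [143.73 151.1  156.88] Hmax 189.7 outer face med X H35-60 151.74
-57.5 2199 X 5/50/95 [141.18 151.45 154.18] Hmax 191.1 outer face med X H35-60 151.76
```

View pics/w13c.png

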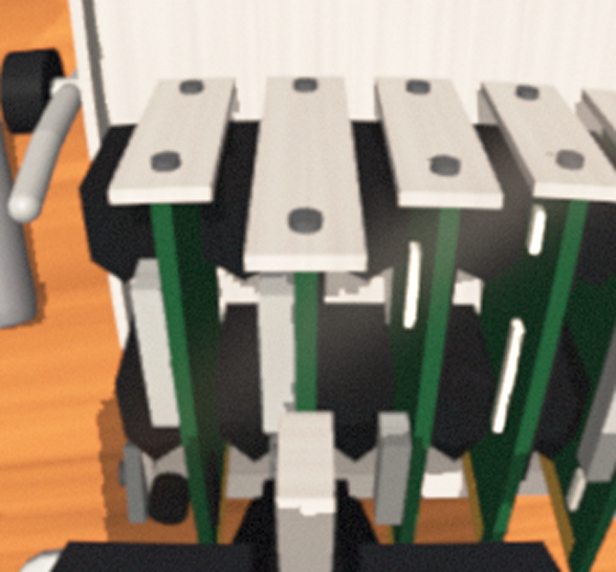

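Emit:
{"method": "play_rows", "body": {
  "targets": [
    {"linear": [-0.4, 0, 0.3], "turn": 0},
    {"linear": [-0.7, 0, 0.5], "turn": 0},
    {"linear": [-0.7, 0, 0.5], "turn": 0},
    {"linear": [-0.7, 0, 0.5], "turn": 0}
  ]
}}

```text
t: 16.27
eef_pos: [561.2, -127.1, 235.9]
tcp_rot: [3.141, -0.001, -0.117]
ft_force: [3.4, -0.9, 5.0]
opening: 0.106
```

```bash
python3 -c "
from h import *
where();snap('wrist','w14');tilt('w14');plates('w14')"
```

```text
t 16.275 s 29.12 Y 25.4 z 235.85 yaw -0.1172 F h,lat,z [ 3.53 -0.54  5.01] M [-0.066 -1.003 -0.018] op 0.106
tilt 26.99 x [34.9 60.6] z [56.8 43.6] y -0.32
rail tilt -47.16 1680 xmax 49.9
54 3677 X 5/50/95 [145.01 151.32 154.32] Hmax 166.9 outer face med X H35-60 151.67
26 5481 X 5/50/95 [143.71 151.2  153.38] Hmax 166.0 outer face med X H35-60 151.47
-2 5822 X 5/50/95 [144.86 151.6  154.9 ] Hmax 186.0 outer face med X H35-60 151.72
-29.8 4618 X 5/50/95 [143.3  150.72 156.55] Hmax 189.6 outer face med X H35-60 151.74
-57.5 2181 X 5/50/95 [141.15 151.42 154.46] Hmax 190.8 outer face med X H35-60 151.76
```

Emit:
{"method": "play_rows", "body": {
  "hand": 30,
  "targets": [
    {"linear": [0, 0, 0], "turn": 0},
    {"linear": [0, 0, 0], "turn": 0},
    {"linear": [0, 0, 0], "turn": 0},
    {"linear": [0, 0, 0], "turn": 0},
    {"linear": [0, 0, 0], "turn": 0}
  ]
}}

```text
t: 16.95
eef_pos: [560.8, -127.0, 235.6]
tcp_rot: [3.142, 0.0, -0.117]
ft_force: [-0.5, 0.5, 0.1]
opening: 0.314
```

```bash
python3 -c "
from h import *
where();snap('wrist','w15');tilt('w15');plates('w15')"
```

```text
t 16.95 s 28.77 Y 25.42 z 235.58 yaw -0.1172 F h,lat,z [-0.51  0.44  0.11] M [ 0.032  0.017 -0.03 ] op 0.314
tilt 26.75 x [35.1 62.3] z [56.5 42.6] y -0.34
rail tilt -47.5 1716 xmax 50.0
54 4307 X 5/50/95 [145.83 151.42 154.09] Hmax 166.8 outer face med X H35-60 151.7
26 5468 X 5/50/95 [142.91 150.76 151.96] Hmax 160.9 outer face med X H35-60 151.44
-2 6667 X 5/50/95 [145.58 151.53 154.53] Hmax 185.9 outer face med X H35-60 151.71
-29.8 4598 X 5/50/95 [142.9  150.53 156.06] Hmax 189.2 outer face med X H35-60 151.73
-57.5 2151 X 5/50/95 [141.16 151.41 153.96] Hmax 190.5 outer face med X H35-60 151.77
```

View pics/w15.png

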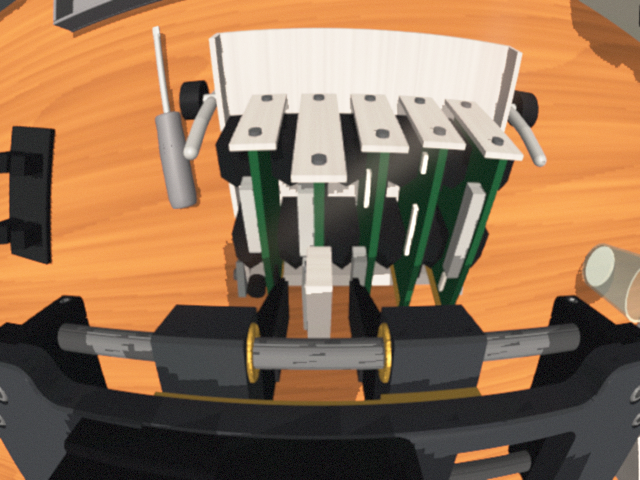

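Released with the card aligned with its neighbours. Now withdrawing straight up.

Emit:
{"method": "play_rows", "body": {
  "targets": [
    {"linear": [0, 0, -10], "turn": 0},
    {"linear": [0, 0, -30], "turn": 0},
    {"linear": [0, 0, -60], "turn": 0},
    {"linear": [0, 0, -90], "turn": 0},
    {"linear": [-30, 0, -100], "turn": 0},
    {"linear": [-50, 0, -100], "turn": 0},
    {"linear": [-50, 0, -100], "turn": 0},
    {"linear": [-50, 0, -100], "turn": 0}
  ]
}}

```text
t: 18.0
eef_pos: [511.8, -121.4, 336.1]
tcp_rot: [3.141, -0.001, -0.117]
ft_force: [-0.1, -0.2, -0.6]
opening: 0.314
```

```bash
python3 - <<'E'
from h import *
where();snap('wrist','w16');plates('w16')
f=load("w16.npz");P=pts(f,True);im=f['im'].astype(int);o,B=bedframe();L=(P-o)@B.T
m=(L[...,2]>104)&(L[...,2]<120)&(abs(L[...,1]-26)<12)&(im.min(-1)>90)
Q=L[m]; print('rail',m.sum(),np.percentile(Q,[2,50,98],axis=0).round(1).tolist()); p=np.polyfit(Q[:,0],Q[:,2],1); print('rail top slope rel bed deg',np.degrees(np.arctan(p[0])))
E
```

```text
t 18.0 s -20.55 Y 25.33 z 336.08 yaw -0.1173 F h,lat,z [-0.11 -0.24 -0.63] M [0.033 0.029 0.029] op 0.314
54 3248 X 5/50/95 [147.27 151.89 155.83] Hmax 278.9 outer face med X H35-60 151.7
26 3004 X 5/50/95 [143.9  147.6  151.56] Hmax 273.0 outer face med X H35-60 151.28
-2 5490 X 5/50/95 [147.36 152.61 156.16] Hmax 297.9 outer face med X H35-60 151.7
-29.8 3826 X 5/50/95 [143.77 150.11 158.09] Hmax 302.3 outer face med X H35-60 151.67
-57.5 1474 X 5/50/95 [140.86 149.32 156.54] Hmax 303.4 outer face med X H35-60 151.71
rail 1289 [[57.7, 20.9, 105.6], [91.7, 26.1, 112.1], [116.7, 30.7, 113.3]]
rail top slope rel bed deg -1.6554771870775282
```

View pics/w16.png

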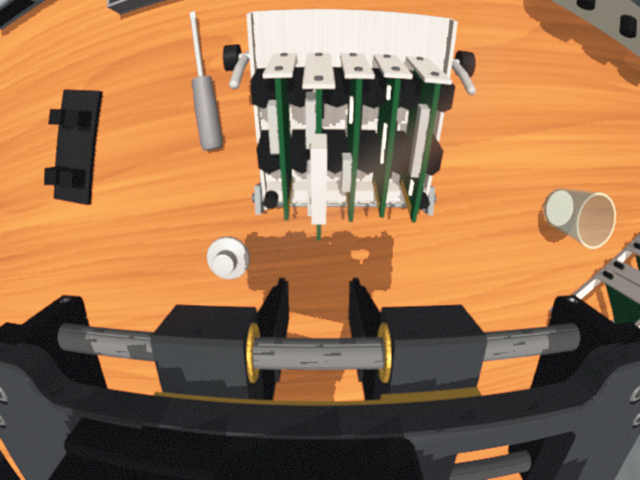

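```bash
python3 - <<'E'
from h import *
f=load("w16.npz");P=pts(f,True);im=f['im'].astype(int);o,B=bedframe();L=(P-o)@B.T
m=(L[...,2]>108)&(L[...,2]<118)&(abs(L[...,1]-26)<8)
for x in range(56,120,5):
    k=m&(abs(L[...,0]-x)<2.5)
    if k.sum()>10: print(x,k.sum(),np.median(L[k],0).round(1))
m=(im[...,1]>im[...,0]+10)&(abs(L[...,1]-26)<6)&(L[...,2]>80)
for x in list(range(18,60,6))+list(range(118,156,6)):
    k=m&(abs(L[...,0]-x)<3)
    if k.sum()>5: print('board',x,k.sum(),np.median(L[k],0).round(1))
E
```

```text
56 35 [ 57.2  25.4 112.3]
61 86 [ 60.6  26.1 112.1]
66 86 [ 66.2  26.1 112.2]
71 83 [ 71.   26.8 112.2]
76 100 [ 76.1  25.4 112.2]
81 89 [ 81.2  25.4 112.2]
86 104 [ 85.9  25.7 112.1]
91 100 [ 91.   26.1 112.3]
96 107 [ 95.8  26.1 112.1]
101 108 [101.2  26.1 112.2]
106 106 [106.   25.4 112.1]
111 115 [111.   26.1 112. ]
116 111 [116.   26.1 111.8]
board 24 17 [23.9 26.1 90.1]
board 30 14 [30.7 26.1 90.6]
board 36 11 [35.3 26.1 90.3]
board 118 40 [118.7  25.7  89.9]
board 124 46 [124.   26.1  90. ]
board 130 51 [130.1  25.4  90.2]
board 136 50 [135.8  26.1  90. ]
board 142 53 [142.   25.4  90.2]
board 148 29 [146.6  25.4  90. ]
```

The card is flat: the rail top sits at 112.1 mm and the board top at 90 mm from end to end. It is centred in the slot and rests at the bar.

```bash
python3 -c "
from cell import env
print(env.job_done())"
```

```text
the job is handed in; nothing more can be done
None
```

The tall card is home in the empty slot of the slant rack, connector end down against the stop bar, and the job is handed in (about 18 s on the robot's clock). No verdict was reported.

**What I did:**
- I gripped the card by its rail and lifted it out of the holder. I lowered it level into the slot until the toe touched the bed.
- The tool can only point down, so I dragged the card gently down the slope. That pivoted it about the toe in the grip until it lay at the bed's 27° slope.
- I then slid it down, still held, until the force showed the bar. The upslope force rose to about 6 N, against the 50 N limit.
- I opened the fingers and withdrew straight up.

**Last checks, after letting go:**
- **Lower edge:** the rail top reads about 112 mm and the board top about 90 mm above the bed along its length. This matches the card's own dimensions, so the edge lies flat.
- **Connector end:** the toe sits at 151.3 mm up the slope, against 151.7 mm for the four neighbours, which stand against the bar.
- **Slot:** the card reads 26.1 mm across at the heel end and about 25.4–26.1 mm at the toe end. The slot centre measured 26.2 mm in the same frame, whose origin is about 2 mm off the bed's.
- **Clearance:** the force on the tool is near zero, and I touched none of the bystanders.

**Disagreements:** two automatic slope readings were off: the in-grip "rail tilt", and a first rail-top fit of −1.7°. Both appeared to include the rail's end face, and the readings taken bin by bin along the card settled it. The arm sometimes read about 1 mm off its commanded position sideways, and I corrected that before inserting the card.

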